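# Lay out the engine parts on their marked pads

## Task

Lay out the stripped engine parts for inspection: put the piston, the bearing, the spark plug and the bolt each on the black pad that carries its own yellow outline, centred on the outline. The piston and the bolt stand upright as they do now, the bearing lies flat and the spark plug lies along its outline (either way round); leave the roll of tape and the hex key where they are.

Things in the scene. Friction and masses are not known exactly. Their poses are not given: they have to be found in the camera images.
- piston_mid (a point): loose aluminium-grey piston standing upright, a cylinder 62 mm across and 60 mm high with smooth closed crown up. The point is its centre, 30 mm above its underside; z up.
- bearing_mid (a point): loose steel ball bearing lying flat, 52 mm across and 15 mm thick. The point is its centre, 7.5 mm above its underside; z up.
- plug_mid (a point): loose spark plug lying on its side, 65 mm long along its own y. The half towards -y (hexagon and thread) is up to 20 mm wide and 18 mm high, the half towards +y is a narrower insulator, 14 mm wide; grip it across the wider half, about 8 mm towards -y from the middle. The point is its middle, 9 mm above the bench; z up.
- bolt_mid (a point): loose steel hex bolt standing upright on its head, 41 mm high: the head, at the bottom, is 18 mm across and 7 mm high, the shank above it is a 10 mm rod. The point is half-way up, on the shank, 20.5 mm above its underside; z up.
- pad_piston_top (a point): fixed square black rubber pad, 76 x 76 x 8 mm, flat top, lying on the bench; marked in yellow with a large ring 66 mm across, crossed inside by one broad yellow bar (the gudgeon pin) with a small black dot: the piston's place. The point is the centre of the pad's top face, z up.
- pad_bearing_top (a point): fixed square black rubber pad, 76 x 76 x 8 mm, flat top, lying on the bench; marked in yellow with two concentric rings, the outer 54 mm across, the inner 28 mm: the bearing's place. The point is the centre of the pad's top face, z up.
- pad_plug_top (a point): fixed square black rubber pad, 76 x 76 x 8 mm, flat top, lying on the bench; marked with a long yellow silhouette of the spark plug, 64 mm long along the pad's own y, wide half towards -y: the spark plug's place. The point is the centre of the pad's top face, z up.
- pad_bolt_top (a point): fixed square black rubber pad, 76 x 76 x 8 mm, flat top, lying on the bench; marked in yellow with a small hexagon 25 mm across with a black dot in it: the bolt's place. The point is the centre of the pad's top face, z up.
- tape_mid (a point): roll of black tape lying flat, 62 mm across and 19 mm high; a bystander that has no pad. The point is its centre, half-way up.
- hexkey_mid (a point): small L-shaped dark hex key lying flat, 82 mm long (along its own y) by 30 mm, 6 mm high; a bystander that has no pad. The point is the middle of its outline, half-way up.

How it is judged:
By the outcome, as a careful person would: the job done as asked, in the order asked, and still so for the second after the job is handed in, with the robot touching nothing.
It also fails if it takes over 96 s, if anything falls off the work surface, if the arm or the gripper's body presses on something with over 40 N, if the wrist force passes 120 N, or if a joint passes its speed limit or range.

## Robot

A 6-joint arm with a two-finger parallel gripper is mounted at the origin on the work surface; the furniture and walls round the work are solid. World frame = base frame: x ahead of the robot, y to its left, z up, the work surface at z = 0. Lengths are in m, angles in rad, forces in N, time in s.
With the tool pointing down it reaches from about 0.3 to 0.75 m from the base axis. Payload 8.5 kg.
Tool frame: the origin (TCP) lies midway between the tips of the shut fingers; the grasp point (between the pads) lies 19 mm behind it (hold_point_z is the distance from the TCP to the grasp point, in m); z points along the fingers, y is the line along which they close (so a half turn about z gives the same grasp; the last joint's range is limited). The gripper opens to 88 mm and grips with 3 to 60 N. Pads are 18 mm wide; open, the fingers measure 123 mm over their backs; the gripper's body (75 mm by 187 mm) begins 45 mm behind the grasp point.
Start: joints at [0.905, 0.381, 1.297, -0, 1.464, -0.215], TCP at [0.24, 0.495, 0.239] pointing down, gripper open.
Joint ranges: [-3.11, 3.11], [-0.89, 2.33], [0.22, 2.48], [-1.42, 4.56], [0.17, 2.85], [-2.88, 2.88]. Speed limits (rad/s): [2.39, 2.39, 3.14, 3.14, 3.14, 3.14].

## Interface

Orientations are given as a rotation vector (axis times angle).
In Python, from plant import sense, grab_frame, close_job, hold_point_z gives the robot as it stands.
- The arm moves only by the tool send_rows, never from a script. Its argument "series" is one flat list of numbers, 6 for each row, row after row: the shift along the tool's x, y, z in units of 25 mm (1.0 is 25 mm), then the turn, a rotation vector about the tool's x, y, z in units of 10 degrees (1.0 is 10 degrees). In form: [x, y, z, rx, ry, rz, x, y, z, rx, ry, rz, ...]. A call has 1 to 12 rows; each row is the pose to reach, as a shift and turn from the pose commanded when the call began, along the tool's axes at that moment; what a row does not reach only later rows make up. A row lasts 1/8 s, in which the tool goes at most 62.5 mm and 10.7 degrees, less where a joint would pass 70% of its speed; a pose out of reach is approached as far as the arm can. A call with a gripper value outside its range is refused whole. "gripper" is the opening, from -1 (shut) to 1 (fully open), set as the call begins (left out, the last holds). The fingers move at their own pace and stop on an object; "squeeze" is the grip in N (left out, the last holds). Time passes only in rows, so rows that repeat a pose let the fingers close. It gives the time, the measured TCP pose, the force, the opening and the grip force at its end, in the units of the state.
- sense(): the state, without advancing time (a new reading comes with each control period).
- grab_frame(name): name is "scene" or "top" or "wrist"; returns a dict with "pixels" (420x560x3 uint8, blue, green, red), "depth" (420x560 float32, m along the optical axis (not along the pixel's ray), 0 where there is no reading), "fx", "fy", "cx", "cy" (pixels), "R" (3x3) and "t" (3): a world point X has camera coordinates R X + t; the wrist camera has in their place "mount" (4x4, takes a point from camera to tool coordinates, whose origin is the TCP and whose axes are the flange's). Camera axes: x right, y down, z forward; pixel columns grow to the right and rows downward; lengths in m; the calibration is good to about 2 mm. A picture is of the moment at which its call begins: read the wrist's pose just before it.
- close_job(): hands the job in; it is judged then, once.
The state is a dict: "t": time; "joint_pos": joint angles; "qd": joint speeds; "joint_efforts": joint torques, N m; "tcp_pos": TCP position; "eef_rot": TCP orientation; "force": force on the tool from outside, world axes, zero at the start; "ft_torque": the same for the moment, N m; "gripper_width": finger opening in m; "finger_force": force on a finger pad.
Only numpy, scipy, OpenCV 4.12 (cv2) and the standard library are available. Lean on these libraries where they do the work, as an engineer would, in place of code of your own. Each camera call takes 0.05 s, during which the arm holds its last target. There are 200 camera calls.

## Working session

There is one attempt and no reset: what is moved stays moved. The work goes in short steps, Python scripts to look and compute and a tool call to move; the robot and the scene stay as the last step left them, time stands still between calls to the robot, and variables do not carry over. Pictures are saved under pics/ and viewed, at most 14 in all, crops included, and the job is handed in when it is done.

Besides the shell and the picture viewer there is one more tool, called after "Request:" in YAML: its name, and indented under it one key for each argument. send_rows: Moves the arm, as the interface text tells. Its arguments: {"type":"object","properties":{"series":{"type":"array","items":{"type":"number"}},"gripper":{"type":"number"},"squeeze":{"type":"number"}},"required":["series"]}

```bash
mkdir -p pics; ls; python3 - <<'E'
from plant import sense, grab_frame, hold_point_z
import cv2,numpy as np
s=sense();print({k:np.round(v,3).tolist() for k,v in s.items()},hold_point_z)
for n in("top","scene"):
    f=grab_frame(n);cv2.imwrite(f"pics/{n}1.png",f["pixels"])
    np.savez(f"{n}1.npz",**f)
    print(n,f["fx"],f["cx"],f["cy"],np.round(f["R"],3).tolist(),f["t"])
E
```

```text
pics
{'t': 0.0, 'joint_pos': [0.905, 0.381, 1.298, -0.0, 1.464, -0.215], 'qd': [-0.001, 0.0, -0.001, 0.0, 0.001, 0.0], 'joint_efforts': [0.001, -43.791, -22.457, 0.072, 0.035, -0.0], 'tcp_pos': [0.239, 0.495, 0.238], 'eef_rot': [-0.702, -3.062, 0.002], 'force': [-0.476, -0.553, 0.046], 'ft_torque': [0.019, 0.032, -0.016], 'finger_force': 0.0, 'gripper_width': 0.088} 0.0187
top 415.8528361528729 275.42158919175114 209.05458883690667 [[0.009, -1.0, 0.021], [-0.989, -0.012, -0.149], [0.149, -0.02, -0.989]] [0.10009309 0.53919085 0.82598298]
scene 503.82415447774355 284.18632361776514 204.40557534541148 [[0.834, -0.552, -0.008], [-0.372, -0.551, -0.747], [0.407, 0.626, -0.665]] [-0.40456544  0.31008427  0.64911034]
```

View pics/top1.png

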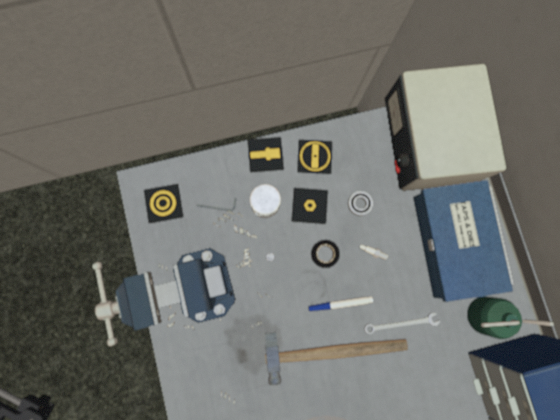

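View pics/scene1.png

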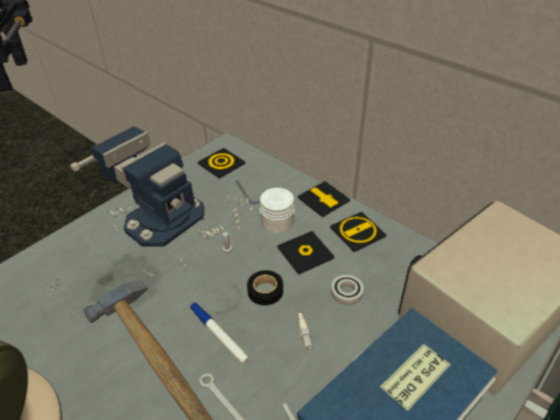

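The top view shows, at (col,row): piston (265,200), bearing (360,203), plug (374,251) and bolt (270,257). Pads are at plug (266,154), piston (315,155), bolt (310,206) and bearing (163,203). Tape is at (325,253), the hex key at (220,205), and there is a vise at (205,285). The scene view agrees.

```bash
cat > h.py <<'E'
import numpy as np,cv2
from scipy.spatial.transform import Rotation as Ro
def ray(f,u,v,z):
    """world points at height z behind pixels"""
    R,t=f["R"],f["t"];C=-R.T@t
    d=np.c_[(np.atleast_1d(u)-f["cx"])/f["fx"],(np.atleast_1d(v)-f["cy"])/f["fy"],np.ones(np.size(u))]@R
    return C+d*((z-C[2])/d[:,2])[:,None]
def cloud(f):
    h,w=f["depth"].shape;v,u=np.mgrid[:h,:w];d=f["depth"]
    return (np.stack([(u-f["cx"])/f["fx"]*d,(v-f["cy"])/f["fy"]*d,d],-1)-f["t"])@f["R"]
def wrist():
    from plant import sense,grab_frame
    s=sense();f=grab_frame("wrist");f=dict(f)
    T=np.eye(4);T[:3,:3]=Ro.from_rotvec(s["eef_rot"]).as_matrix();T[:3,3]=s["tcp_pos"]
    M=np.linalg.inv(T@f["mount"]);f["R"]=M[:3,:3];f["t"]=M[:3,3]
    return s,f
def minrect(P):
    (c,wh,a)=cv2.minAreaRect((P[:,:2]*1000).astype(np.float32));return np.round(c,1),np.round(wh,1),round(a,1)
E
python3 - <<'E'
from h import *
f=dict(np.load("top1.npz"));W=cloud(f);d=f["depth"]
print("cam",-f["R"].T@f["t"])
hsv=cv2.cvtColor(f["pixels"],cv2.COLOR_BGR2HSV)
y=cv2.inRange(hsv,(18,110,90),(38,255,255))
for n,(u,v) in dict(plug=(266,154),piston=(315,155),bolt=(310,206),bearing=(163,203)).items():
    m=np.zeros_like(y);m[v-22:v+22,u-22:u+22]=1
    vv,uu=np.nonzero(y*m);P=ray(f,uu,vv,.008);print("ypad",n,len(uu),minrect(P),P.mean(0)[:2].round(4), "z",np.median(W[vv,uu,2]).round(4))
    k=cv2.inRange(hsv,(0,0,0),(180,255,60))
    vv,uu=np.nonzero(((k|y)>0)*m);print("   pad",minrect(ray(f,uu,vv,.008)))
for n,(u,v,lo,zz) in dict(piston=(265,200,.03,.06),bearing=(360,203,.006,.015),plug=(374,251,.005,.012),bolt=(270,257,.006,.041),tape=(325,253,.006,.019),vise=(205,285,.05,.1),hexk=(220,205,.003,.006)).items():
    r=40 if n=="vise" else 24
    S=W[v-r:v+r,u-r:u+r];ok=(d[v-r:v+r,u-r:u+r]>0)&(S[...,2]>lo)
    P=S[ok];print(n,len(P),minrect(P) if len(P) else 0,"zmax",P[:,2].max() if len(P) else S[...,2].max(),"px",ray(f,u,v,zz)[0].round(3))
for n,(a,b,c,e) in dict(box=(390,70,500,180),blue=(420,190,500,300)).items():
    P=W[b:e,a:c].reshape(-1,3);P=P[P[:,2]>.03];print(n,P.min(0).round(3),P.max(0).round(3))
v,u=np.mgrid[0:420:70,120:400:70];print(W[110:180:10,230,:].round(2).tolist())
E
```

```text
cam [0.40913304 0.12320017 0.89466483]
ypad plug 313 (array([666.1, 129.4]), array([29.5, 66. ]), 0.9) [0.666  0.1269] z 0.0086
   pad (array([672.8, 133.8]), array([88.3, 78.4]), 6.6)
ypad piston 532 (array([662.3,  20.3]), array([68.4, 68.6]), 0.1) [0.6625 0.0202] z 0.0091
   pad (array([661.3,  21.4]), array([70.5, 70.5]), 89.4)
ypad bolt 127 (array([552.6,  30.7]), array([26.3, 26.1]), 0.7) [0.5526 0.0313] z 0.0088
   pad (array([551.8,  32.1]), array([71. , 70.2]), 86.2)
ypad bearing 514 (array([553.8, 348.1]), array([57.8, 57.6]), 20.5) [0.5533 0.3482] z 0.009
   pad (array([552.8, 347. ]), array([70.7, 71. ]), 11.1)
piston 766 (array([554.3, 127.9]), array([61.2, 61. ]), 89.1) zmax 0.06476042749803243 px [0.553 0.128 0.06 ]
bearing 379 (array([556.9, -77.3]), array([50. , 50.7]), 45.1) zmax 0.02030505460857261 px [ 0.557 -0.077  0.015]
plug 182 (array([ 455.3, -102.8]), array([65.8, 22.9]), 66.7) zmax 0.0198901503312555 px [ 0.455 -0.105  0.012]
bolt 94 (array([457.8, 138.3]), array([65.7, 57.1]), 0.7) zmax 0.045110306367015726 px [0.439 0.116 0.041]
tape 474 (array([4.471e+02, 2.000e-01]), array([58.7, 59.4]), 1.3) zmax 0.022781284467620403 px [0.449 0.001 0.019]
vise 2697 (array([379.7, 258.9]), array([ 94.4, 124.3]), 14.8) zmax 0.14677558268841176 px [0.383 0.238 0.1  ]
hexk 255 (array([551.8, 225.3]), array([104.5,  99.9]), 0.9) zmax 0.01998699670952259 px [0.55  0.225 0.006]
box [ 0.409 -0.372  0.03 ] [0.834 0.123 0.895]
blue [ 0.358 -0.343  0.03 ] [0.578 0.123 0.895]
[[0.98, 0.26, -0.54], [0.98, 0.27, -0.63], [0.98, 0.28, -0.74], [0.96, 0.29, -0.82], [0.68, 0.21, -0.0], [0.65, 0.21, 0.0], [0.63, 0.21, 0.0]]
```

Measured sizes and heights match the spec. Now moving above the piston, with the tool turned to align with the world axes.

Request:
send_rows:
  series: [-17.7,-7.75,0,0,0,-2.58,-17.7,-7.75,0,0,0,-2.58,-17.7,-7.75,0,0,0,-2.58,-17.7,-7.75,0,0,0,-2.58,-17.7,-7.75,0,0,0,-2.58,-17.7,-7.75,0,0,0,-2.58,-17.7,-7.75,0,0,0,-2.58,-17.7,-7.75,0,0,0,-2.58,-17.7,-7.75,1,0,0,-2.58,-17.7,-7.75,1,0,0,-2.58,-17.7,-7.75,1,0,0,-2.58]
  gripper: 1
  squeeze: 25

```text
t: 1.48
tcp_pos: [0.5534, 0.1284, 0.2145]
eef_rot: [-0.001, 3.141, 0.0]
force: [-0.6, 0.4, 0.4]
gripper_width: 0.0884
finger_force: 0.0
```

```bash
cat >> h.py <<'E'
def goto(x,y,z,yaw=None):
    """print shift/turn from the present pose (tool down, tool y at yaw deg) in the moves' units"""
    from plant import sense
    s=sense();R=Ro.from_rotvec(s["eef_rot"]);Rm=R.as_matrix()
    d=Rm.T@(np.array([x,y,z])-s["tcp_pos"])/.025
    cur=np.degrees(np.arctan2(Rm[1,1],Rm[0,1]));a=np.radians(cur if yaw is None else yaw)
    G=np.array([[-np.sin(a),np.cos(a),0],[np.cos(a),np.sin(a),0],[0,0,-1]]).T
    r=(R.inv()*Ro.from_matrix(G)).as_rotvec(degrees=True)/10
    print("t",round(s["t"],2),"tcp",np.round(s["tcp_pos"],4),"yaw",cur.round(2),"j6",s["joint_pos"][5].round(2),"SHIFT",d.round(2),"TURN",r.round(2))
E
python3 - <<'E'
from h import *
s,f=wrist();np.savez("w1.npz",**f);cv2.imwrite("pics/w1.png",f["pixels"])
W=cloud(f);d=f["depth"]
P=W[(d>0)&(W[...,2]>.045)&(W[...,2]<.08)&(abs(W[...,0]-.554)<.06)&(abs(W[...,1]-.128)<.06)]
print(len(P),minrect(P) if len(P) else 0,np.median(P[:,2]));goto(.554,.128,.021,90)
E
```

```text
3251 (array([556.2, 128.7]), array([60.8, 61.1]), 88.9) 0.05890028217580062
t 1.52 tcp [0.5535 0.1285 0.2148] yaw 90.03 j6 -1.55 SHIFT [-0.01 -0.02  7.75] TURN [-0.    0.01  0.  ]
```

View pics/w1.png

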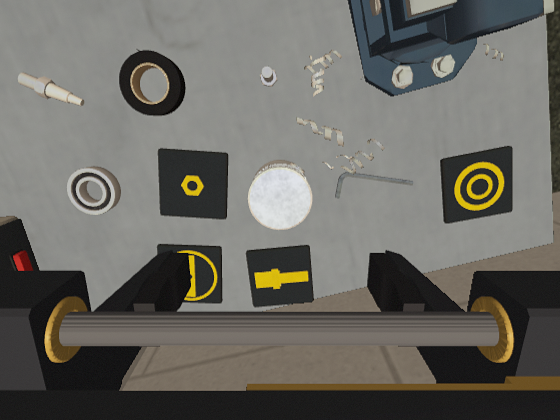

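The wrist view shows everything: piston (280,197), bolt (267,76), bearing (94,190), plug (50,88) with its narrow end towards lower right, and all four pads. I'll measure these once more here and average.

```bash
python3 - <<'E'
from h import *
f=dict(np.load("w1.npz"));W=cloud(f);d=f["depth"]
hsv=cv2.cvtColor(f["pixels"],cv2.COLOR_BGR2HSV)
y=cv2.inRange(hsv,(18,110,90),(38,255,255))
print("cam",-f["R"].T@f["t"])
for n,(u,v) in dict(plug=(281,278),piston=(200,277),bolt=(192,185),bearing=(479,186)).items():
    m=np.zeros_like(y);m[v-32:v+32,u-32:u+32]=1
    vv,uu=np.nonzero(y*m);P=ray(f,uu,vv,.008);print("ypad",n,len(uu),minrect(P),P.mean(0)[:2].round(4),"z",np.median(W[vv,uu,2]).round(4))
    k=cv2.inRange(hsv,(0,0,0),(180,255,70))
    m[v-40:v+40,u-40:u+40]=1
    vv,uu=np.nonzero(((k|y)>0)*m);print("   pad",minrect(ray(f,uu,vv,.008)))
for n,(x,yy,lo,r) in dict(bearing=(.557,-.077,.006,.04),plug=(.455,-.104,.004,.05),bolt=(.439,.116,.03,.02),bolthead=(.439,.116,.004,.02),tape=(.447,0,.006,.045)).items():
    P=W[(d>0)&(W[...,2]>lo)&(abs(W[...,0]-x)<r)&(abs(W[...,1]-yy)<r)]
    print(n,len(P),minrect(P),P.mean(0).round(4),"zmax",P[:,2].max().round(4))
    if n=="plug":
        Q=P[:,:2]-P[:,:2].mean(0);w,V=np.linalg.eigh(Q.T@Q);a=V[:,1];s=Q@a;b=Q@V[:,0]
        print("axis",a.round(3),np.degrees(np.arctan2(a[1],a[0])).round(1),"range",s.min(),s.max(),"width -,+",np.ptp(b[s<-.01]),np.ptp(b[s>.01]))
E
```

```text
cam [0.48183414 0.1281746  0.35930687]
ypad plug 763 (array([665.8, 130.7]), array([26.5, 64.6]), 0.1) [0.6656 0.1277] z 0.0074
   pad (array([669.2, 130. ]), array([91.7, 97.9]), 0.1)
ypad piston 600 (array([662.1,  32.3]), array([66.5, 43.6]), 3.0) [0.6628 0.0313] z 0.0078
   pad (array([668.7,  29.7]), array([93. , 98.1]), 0.1)
ypad bolt 299 (array([552.7,  32.3]), array([22.4, 24.3]), 0.1) [0.5526 0.0323] z 0.0076
   pad (array([551.9,  33.4]), array([74.9, 74.2]), 86.2)
ypad bearing 1212 (array([553.5, 347.7]), array([53.9, 54.6]), 52.0) [0.5531 0.3476] z 0.0073
   pad (array([552.7, 344.7]), array([74.6, 75.2]), 11.3)
bearing 1605 (array([558.8, -76.8]), array([51.6, 52. ]), 1.8) [ 0.5581 -0.0759  0.0129] zmax 0.0166
plug 902 (array([ 456.3, -103.1]), array([61.2, 20.6]), 58.3) [ 0.4541 -0.1029  0.0132] zmax 0.0189
axis [0.389 0.921] 67.1 range -0.029881024819222207 0.031959871360007414 width -,+ 0.017096288965642206 0.01212351346164839
bolt 115 (array([441.8, 116.6]), array([9.6, 9.4]), 19.3) [0.4422 0.1167 0.0397] zmax 0.0424
bolthead 243 (array([443.8, 117.4]), array([13.9, 15.8]), 18.4) [0.4435 0.1172 0.0232] zmax 0.0424
tape 2502 (array([449.5,   0.5]), array([60.1, 60.1]), 46.0) [0.4489 0.001  0.0167] zmax 0.0203
```

Request:
send_rows:
  series: [-0.06,0,2.5,0,0,0,-0.06,0,5.0,0,0,0,-0.06,0,6.5,0,0,0,-0.06,0,7.5,0,0,0,-0.06,0,7.75,0,0,0,-0.06,0,7.75,0,0,0]

```text
t: 2.28
tcp_pos: [0.5555, 0.1282, 0.0209]
eef_rot: [-0.0, 3.14, 0.0]
force: [1.2, 0.3, 0.8]
gripper_width: 0.0884
finger_force: 0.0
```

Request:
send_rows:
  series: [0,0,0,0,0,0,0,0,0,0,0,0,0,0,0,0,0,0,0,0,0,0,0,0,0,0,0,0,0,0,0,0,0,0,0,0]
  gripper: -0.1
  squeeze: 25

```text
t: 3.02
tcp_pos: [0.5552, 0.128, 0.0206]
eef_rot: [0.001, 3.141, 0.0]
force: [-2.3, 1.3, 5.2]
gripper_width: 0.0607
finger_force: 25.0
```

Request:
send_rows:
  series: [0,0,-0.8,0,0,0,0,0,-1.6,0,0,0,-1.0,-1.0,-1.6,0,0,0,-2.2,-2.2,-1.6,0,0,0,-3.4,-3.4,-1.6,0,0,0,-4.1,-4.1,-1.6,0,0,0,-4.29,-4.29,-1.6,0,0,0,-4.29,-4.29,-1.6,0,0,0,-4.29,-4.29,-1.0,0,0,0,-4.29,-4.29,-0.6,0,0,0,-4.29,-4.29,-0.4,0,0,0,-4.29,-4.29,-0.4,0,0,0]

```text
t: 4.53
tcp_pos: [0.662, 0.0207, 0.0297]
eef_rot: [-0.0, -3.141, -0.0]
force: [0.4, -0.1, -2.7]
gripper_width: 0.0607
finger_force: 25.0
```

```bash
python3 - <<'E'
from h import *
from plant import grab_frame
s,f=wrist();W=cloud(f);d=f["depth"];goto(.6625,.0208,.029,90)
P=W[(d>0)&(W[...,2]>.05)&(W[...,2]<.085)&(abs(W[...,0]-.6625)<.06)&(abs(W[...,1]-.021)<.033)]
print("wrist",len(P),minrect(P),np.percentile(P[:,2],[5,50,95]))
g=grab_frame("top");A=g["pixels"][110:250,200:390];B=f["pixels"]
cv2.imwrite("pics/p2.png",np.vstack([cv2.resize(A,(560,412)),B[:180]]))
E
```

```text
t 4.58 tcp [0.6622 0.0206 0.03  ] yaw 89.98 j6 -1.72 SHIFT [-0.01  0.01  0.04] TURN [-0.  0. -0.]
wrist 14863 (array([663.3,  20.4]), array([61.9, 62.4]), 45.1) [0.05683001 0.06784837 0.06900033]
```

View pics/p2.png

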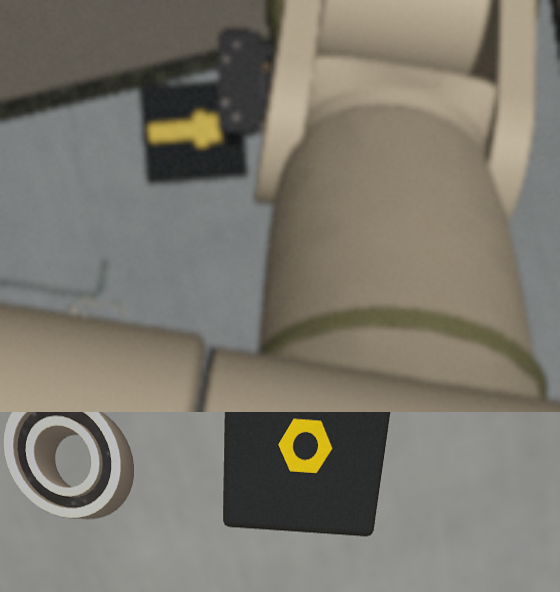

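Piston is within 1 mm of its target, just short of seating. I'll lower 1 mm and release it. Then I'll check clearance near the bearing.

Request:
send_rows:
  series: [0,0,0.06,0,0,0,0,0,0.06,0,0,0]

```text
t: 4.88
tcp_pos: [0.6623, 0.0205, 0.0286]
eef_rot: [0.001, 3.141, -0.0]
force: [-0.3, 0.1, -1.7]
gripper_width: 0.0607
finger_force: 25.0
```

Request:
send_rows:
  series: [0,0,0,0,0,0,0,0,0,0,0,0,0,0,0,0,0,0,0,0,-1.0,0,0,0,0,0,-3.0,0,0,0,0,0,-5.0,0,0,0,0,0,-5.0,0,0,0]
  gripper: 1

```text
t: 5.75
tcp_pos: [0.6637, 0.0204, 0.158]
eef_rot: [0.001, 3.133, -0.002]
force: [0.7, 0.8, -0.8]
gripper_width: 0.0879
finger_force: 0.0
```

```bash
python3 - <<'E'
from h import *
f=dict(np.load("top1.npz"));W=cloud(f);d=f["depth"]
ok=(d>0)
for x0,x1 in((.46,.52),(.52,.6),(.6,.65),(.65,.7)):
    P=W[ok&(W[...,0]>x0)&(W[...,0]<x1)&(W[...,1]<-.12)&(W[...,1]>-.4)&(W[...,2]>.03)]
    print(x0,x1,len(P),P[:,1].max().round(3) if len(P) else'', P[:,2].max().round(3) if len(P) else '')
P=W[ok&(W[...,2]>.03)&(W[...,0]>.2)&(W[...,0]<.5)&(W[...,1]>.17)&(W[...,1]<.5)];print("vise",P.min(0),P.max(0))
goto(.558,-.0768,.12,90)
E
```

```text
0.46 0.52 2317 -0.2 0.078
0.52 0.6 3745 -0.158 0.18
0.6 0.65 4420 -0.136 0.205
0.65 0.7 4366 -0.143 0.229
vise [0.2138039  0.19042848 0.04465072] [0.43094805 0.46888482 0.34811446]
t 5.75 tcp [0.6637 0.0204 0.158 ] yaw 89.97 j6 -1.72 SHIFT [ 4.24 -3.89  1.49] TURN [-0.01  0.05 -0.  ]
```

Request:
send_rows:
  series: [1.2,-1.0,0,0,0,0.9,2.4,-2.2,0,0,0,1.8,3.6,-3.3,0,0,0,2.7,4.22,-3.89,0.4,0,0,3.6,4.22,-3.89,0.8,0,0,4.5,4.22,-3.89,0.8,0,0,4.5,4.22,-3.89,0.8,0,0,4.5,4.22,-3.89,0.8,0,0,4.5]

```text
t: 6.75
tcp_pos: [0.5568, -0.0765, 0.1336]
eef_rot: [1.2, 2.903, 0.0]
force: [-0.1, 0.2, 0.4]
gripper_width: 0.0882
finger_force: 0.0
```

```bash
python3 - <<'E'
from h import *
s,f=wrist();W=cloud(f);d=f["depth"]
P=W[(d>0)&(W[...,2]>.007)&(W[...,2]<.03)&(abs(W[...,0]-.558)<.035)&(abs(W[...,1]+.0768)<.035)]
print("wrist",len(P),minrect(P),np.percentile(P[:,2],[5,50,95]))
goto(.558,-.0768,.003,45)
E
```

```text
wrist 2303 (array([558.5, -77.1]), array([51. , 51.5]), 46.5) [0.01065233 0.01331779 0.01488171]
t 6.8 tcp [ 0.5568 -0.0765  0.1336] yaw 45.07 j6 -1.13 SHIFT [-0.04  0.02  5.23] TURN [0.   0.   0.01]
```

Request:
send_rows:
  series: [-0.06,0.02,2.0,0,0,0,-0.06,0.02,3.8,0,0,0,-0.06,0.02,4.8,0,0,0,-0.06,0.02,5.1,0,0,0,-0.06,0.02,5.2,0,0,0,-0.06,0.02,5.2,0,0,0]

```text
t: 7.55
tcp_pos: [0.5586, -0.0775, 0.0044]
eef_rot: [1.202, 2.901, 0.0]
force: [-0.9, -0.1, 0.3]
gripper_width: 0.0881
finger_force: 0.0
```

Request:
send_rows:
  series: [0,0,0,0,0,0,0,0,0,0,0,0,0,0,0,0,0,0,0,0,0,0,0,0,0,0,0,0,0,0,0,0,0,0,0,0,0,0,-1.5,0,0,0,0,0,-3.5,0,0,0,0,0,-4.6,0,0,0,0,0,-4.6,0,0,0]
  gripper: -0.2

```text
t: 8.8
tcp_pos: [0.5586, -0.0775, 0.1198]
eef_rot: [1.201, 2.899, 0.0]
force: [-0.4, 0.2, -1.8]
gripper_width: 0.0502
finger_force: 25.0
```

```bash
python3 - <<'E'
from h import *
goto(.5533,.3479,.12,90)
E
```

```text
t 8.8 tcp [ 0.5586 -0.0775  0.1198] yaw 44.98 j6 -1.13 SHIFT [12.19 11.88 -0.03] TURN [ 0.    0.02 -4.5 ]
```

Request:
send_rows:
  series: [0.7,0.7,0,0,0,-0.2,2.1,2.05,0,0,0,-0.8,3.7,3.6,0,0,0,-1.4,5.3,5.15,0,0,0,-2.0,6.9,6.7,0,0,0,-2.6,8.5,8.28,0,0,0,-3.2,10.1,9.84,0,0,0,-3.8,11.4,11.1,0,0,0,-4.3,12.1,11.8,0,0,0,-4.5,12.19,11.88,0,0,0,-4.5,12.19,11.88,0,0,0,-4.5,12.19,11.88,0,0,0,-4.5]

```text
t: 10.3
tcp_pos: [0.553, 0.3469, 0.1181]
eef_rot: [-0.003, -3.141, 0.001]
force: [-0.5, 0.1, -0.9]
gripper_width: 0.0503
finger_force: 25.0
```

```bash
python3 - <<'E'
from h import *
s,f=wrist();W=cloud(f);d=f["depth"]
z0=s["tcp_pos"][2]
P=W[(d>0)&(W[...,2]>z0-.01)&(W[...,2]<z0+.02)&(abs(W[...,0]-.553)<.035)&(abs(W[...,1]-.348)<.025)]
print("bearing in hand",len(P),minrect(P) if len(P) else 0)
hsv=cv2.cvtColor(f["pixels"],cv2.COLOR_BGR2HSV);v,u=np.nonzero(cv2.inRange(hsv,(18,110,90),(38,255,255)))
Q=ray(f,u,v,.008);k=np.hypot(Q[:,0]-.5533,Q[:,1]-.348)<.06;print("pad",k.sum(),minrect(Q[k]))
goto(.5533,.3479,.0125,90);cv2.imwrite("pics/w3.png",f["pixels"])
E
```

```text
bearing in hand 7648 (array([549., 348.]), array([50. , 44.9]), 90.0)
pad 1413 (array([546.5, 348.9]), array([54.6, 39.4]), 87.8)
t 10.35 tcp [0.553  0.347  0.1183] yaw 89.88 j6 -1.19 SHIFT [-0.01  0.04  4.23] TURN [-0.   -0.   -0.01]
```

View pics/w3.png

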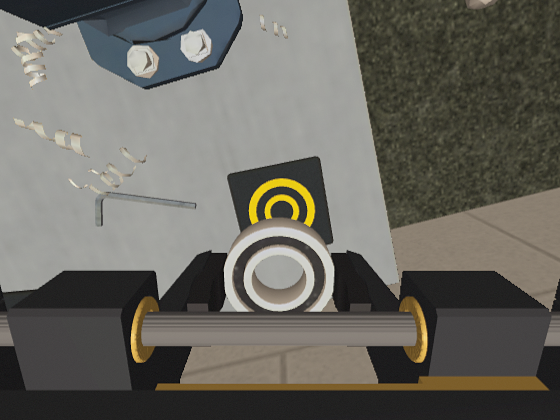

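Bearing is held level at (280,268), right behind its rings at (282,208). Lowering onto the pad.

Request:
send_rows:
  series: [-0.02,0.05,1.5,0,0,0,-0.02,0.05,3.0,0,0,0,-0.02,0.05,3.8,0,0,0,-0.02,0.05,4.1,0,0,0,-0.02,0.05,4.22,0,0,0,-0.02,0.05,4.24,0,0,0]

```text
t: 11.1
tcp_pos: [0.5537, 0.3494, 0.0133]
eef_rot: [0.001, 3.14, 0.001]
force: [0.4, -0.1, -1.6]
gripper_width: 0.0505
finger_force: 25.0
```

Request:
send_rows:
  series: [0,0,0,0,0,0,0,0,0,0,0,0,0,0,0,0,0,0,0,0,-1.0,0,0,0,0,0,-3.0,0,0,0,0,0,-5.0,0,0,0,0,0,-5.6,0,0,0,0,0,-5.6,0,0,0,0,0,-5.6,0,0,0]
  gripper: 1

```text
t: 12.22
tcp_pos: [0.5527, 0.3491, 0.1505]
eef_rot: [-0.001, -3.138, 0.002]
force: [-0.4, 0.1, 0.2]
gripper_width: 0.088
finger_force: 0.0
```

```bash
python3 - <<'E'
from h import *
from plant import grab_frame
s,f=wrist();W=cloud(f);d=f["depth"]
P=W[(d>0)&(W[...,2]>.014)&(W[...,2]<.035)&(abs(W[...,0]-.553)<.04)&(abs(W[...,1]-.348)<.04)]
print("bearing",len(P),minrect(P),np.median(P[:,2]))
hsv=cv2.cvtColor(f["pixels"],cv2.COLOR_BGR2HSV);v,u=np.nonzero(cv2.inRange(hsv,(18,110,90),(38,255,255)))
Q=ray(f,u,v,.008);k=np.hypot(Q[:,0]-.5533,Q[:,1]-.348)<.06;print("ring",k.sum(),minrect(Q[k]) if k.sum()>5 else 0)
v,u=np.nonzero(cv2.inRange(hsv,(0,0,0),(180,255,60)))
Q=ray(f,u,v,.008);k=np.hypot(Q[:,0]-.5533,Q[:,1]-.348)<.058;print("pad",minrect(Q[k]))
cv2.imwrite("pics/w4.png",f["pixels"][60:330])
# plug: middle (.4555,-.103), axis 67.1deg towards narrow end
a=np.radians(67.1);ax=np.array([np.cos(a),np.sin(a)]);p=np.array([.4553,-.103])-.008*ax;print("grip",p)
goto(p[0],p[1],.15,67.1-90)
E
```

```text
bearing 2192 (array([553.5, 348.6]), array([51.9, 50.8]), 1.4) 0.021201361600345053
ring 327 (array([545.7, 349.2]), array([47.5, 39.3]), 62.5)
pad (array([552.8, 348.5]), array([73.7, 74.2]), 11.3)
grip [ 0.45218701 -0.11036948]
t 12.28 tcp [0.5527 0.3491 0.1505] yaw 89.97 j6 -1.19 SHIFT [  4.01 -18.38   0.06] TURN [-0.02 -0.   11.29]
```

View pics/w4.png

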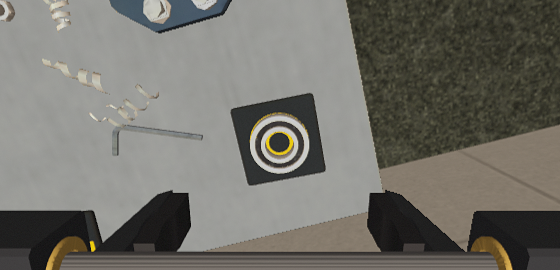

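Bearing sits concentric on its rings at (280,143). Next, the plug.

Request:
send_rows:
  series: [0.2,-0.8,0,0,0,0.95,0.5,-2.3,0,0,0,1.9,0.9,-4.1,0,0,0,2.85,1.3,-5.9,0,0,0,3.8,1.7,-7.7,0,0,0,4.75,2.1,-9.5,0,0,0,5.7,2.5,-11.3,0,0,0,6.65,2.9,-13.1,0,0,0,7.6,3.3,-14.9,0,0,0,8.55,3.7,-16.7,0,0,0,9.5,4.01,-18.1,0,0,0,10.4,4.01,-18.38,0,0,0,11.3]

```text
t: 13.78
tcp_pos: [0.452, -0.1117, 0.1515]
eef_rot: [-2.626, -1.722, 0.002]
force: [0.9, 0.1, -0.1]
gripper_width: 0.0882
finger_force: 0.0
```

Request:
send_rows:
  series: [0,0,0,0,0,0,0,0,0,0,0,0]

```text
t: 14.02
tcp_pos: [0.4526, -0.1095, 0.152]
eef_rot: [-2.616, -1.737, 0.001]
force: [-0.5, 0.6, 0.6]
gripper_width: 0.0879
finger_force: 0.0
```

```bash
python3 - <<'E'
from h import *
s,f=wrist();W=cloud(f);d=f["depth"]
P=W[(d>0)&(W[...,2]>.004)&(W[...,2]<.03)&(np.hypot(W[...,0]-.4553,W[...,1]+.103)<.045)]
print("plug",len(P),minrect(P))
c0=P[:,:2].mean(0);Q=P[:,:2]-c0;w,V=np.linalg.eigh(Q.T@Q);a=V[:,1];a*=np.sign(a[1])
n=np.array([-a[1],a[0]]);s_=Q@a;b=Q@n
print("ang",np.degrees(np.arctan2(a[1],a[0])),"len",s_.min(),s_.max())
mid=c0+a*(s_.min()+s_.max())/2
for lo in np.arange(-.035,.035,.01):
    k=(s_>lo)&(s_<=lo+.01)
    if k.sum():print(round(lo,3),b[k].min().round(4),b[k].max().round(4),P[k,2].max().round(4))
print("mid",mid);p=mid-.008*a;print("grip",p);goto(p[0],p[1],.004,np.degrees(np.arctan2(a[1],a[0]))-90)
g=dict(np.load("w1.npz"));hsv=cv2.cvtColor(g["pixels"],cv2.COLOR_BGR2HSV)
y=cv2.inRange(hsv,(18,110,90),(38,255,255));v,u=np.nonzero(y[240:312,240:320]);Q=ray(g,u+240,v+240,.008)[:,:2]
c=Q.mean(0);Q=Q-c;w,V=np.linalg.eigh(Q.T@Q);a=V[:,1]*np.sign(V[1,1]);s_=Q@a;b=Q@[-a[1],a[0]]
print("pad ang",np.degrees(np.arctan2(a[1],a[0])),"ends",s_.min(),s_.max())
for lo in np.arange(-.035,.035,.01):
    k=(s_>lo)&(s_<=lo+.01)
    if k.sum():print(round(lo,3),b[k].min().round(4),b[k].max().round(4))
print("centre",c+a*(s_.min()+s_.max())/2)
cv2.imwrite("pics/w5.png",np.hstack([f["pixels"],cv2.resize(g["pixels"][235:312,240:320],(240,420))]))
E
```

```text
plug 952 (array([ 454.1, -103.7]), array([63.5, 19.2]), 67.1)
ang 67.79883223625129 len -0.03164755454107296 0.0318151929474678
-0.035 -0.0056 0.0056 0.0157
-0.025 -0.0057 0.0063 0.0158
-0.015 -0.0094 0.0099 0.0185
-0.005 -0.0094 0.0098 0.0182
0.005 -0.0058 0.0059 0.016
0.015 -0.0059 0.0058 0.0148
0.025 -0.0033 0.0039 0.0128
mid [ 0.45427    -0.10371286]
grip [ 0.45124713 -0.11111976]
t 14.07 tcp [ 0.4527 -0.1094  0.1521] yaw -22.84 j6 -0.09 SHIFT [-0.09 -0.02  5.93] TURN [-0.01 -0.   -0.06]
pad ang 95.28822294541136 ends -0.028873593632619276 0.03531246656118452
-0.035 -0.0111 0.0104
-0.025 -0.0108 0.0106
-0.015 -0.013 0.0125
-0.005 -0.0135 0.0134
0.005 -0.0073 0.0073
0.015 -0.0072 0.0074
0.025 -0.0072 0.0074
0.035 -0.0033 0.0007
centre [0.66526069 0.13092271]
```

View pics/w5.png

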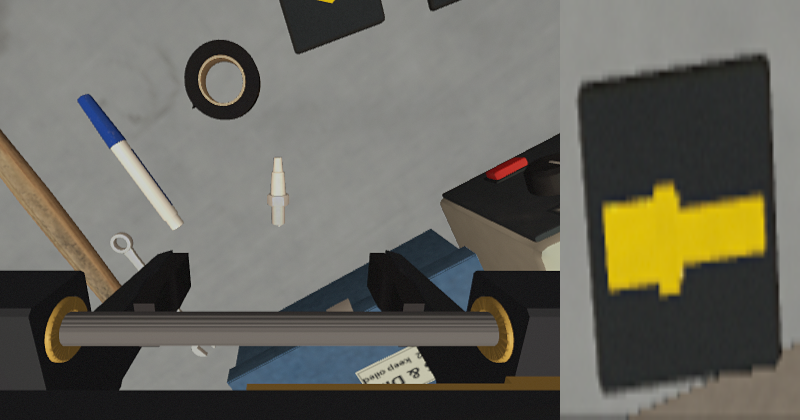

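Plug is at (278,190), wide end towards the gripper, and its outline has the wide half at -y. Before going down I'll check body clearance to the boxes.

```bash
python3 - <<'E'
from h import *
g=dict(np.load("top1.npz"));w=dict(np.load("w1.npz"))
for nm,f in(("top",g),("w",w)):
    W=cloud(f);P=W[(f["depth"]>0)&(W[...,2]>.045)&(W[...,2]<.3)]
    a=np.radians(-22.2);Y=np.array([np.cos(a),np.sin(a)]);X=np.array([-Y[1],Y[0]])
    D=P[:,:2]-[.4515,-.1108];l=D@Y;c=D@X
    for lim in(.05,.07,.10):
        k=(abs(c)<lim)&(l>0)&(l<.25)
        print(nm,lim,k.sum(),l[k].min().round(3) if k.any() else '',P[k][l[k].argmin()].round(3) if k.any() else '')
    k=(abs(l)<.1)&(abs(c)<.2); 
    print(c[k&(c<0)].max() if (k&(c<0)).any() else '',)
E
```

```text
top 0.05 3324 0.109 [ 0.533 -0.198  0.069]
top 0.07 4491 0.077 [ 0.496 -0.205  0.074]
top 0.1 6155 0.027 [ 0.439 -0.213  0.066]
-0.05599157849572112
w 0.05 271 0.153 [ 0.597 -0.158  0.046]
w 0.07 271 0.153 [ 0.597 -0.158  0.046]
w 0.1 271 0.153 [ 0.597 -0.158  0.046]
```

Sideways clearance is 18 mm, which is enough. Descending and gripping.

Request:
send_rows:
  series: [-0.09,-0.02,2.0,0,0,-0.06,-0.09,-0.02,4.0,0,0,-0.06,-0.09,-0.02,5.2,0,0,-0.06,-0.09,-0.02,5.7,0,0,-0.06,-0.09,-0.02,5.9,0,0,-0.06,-0.09,-0.02,5.92,0,0,-0.06]
  gripper: 0.2

```text
t: 14.82
tcp_pos: [0.4519, -0.112, 0.0051]
eef_rot: [2.61, 1.747, 0.001]
force: [0.5, -0.1, -0.7]
gripper_width: 0.0528
finger_force: 0.0
```

Request:
send_rows:
  series: [0,0,0,0,0,0,0,0,0,0,0,0,0,0,0,0,0,0,0,0,0,0,0,0,0,0,0,0,0,0,0,0,0,0,0,0,0,0,0,0,0,0]
  gripper: -0.9
  squeeze: 20

```text
t: 15.7
tcp_pos: [0.4516, -0.112, 0.0046]
eef_rot: [2.611, 1.747, 0.0]
force: [-1.3, -0.7, 4.4]
gripper_width: 0.0184
finger_force: 20.0
```

Request:
send_rows:
  series: [0,0,-1.0,0,0,0,0,0,-3.0,0,0,0,0,0,-4.4,0,0,0,0,0,-4.8,0,0,0,0,0,-4.8,0,0,0]

```text
t: 16.32
tcp_pos: [0.4513, -0.1118, 0.124]
eef_rot: [-2.611, -1.747, 0.0]
force: [0.6, -0.9, -0.7]
gripper_width: 0.0181
finger_force: 20.0
```

```bash
python3 - <<'E'
from h import *
s,f=wrist();W=cloud(f);d=f["depth"];z0=s["tcp_pos"][2];t=s["tcp_pos"]
P=W[(d>0)&(W[...,2]>z0-.01)&(W[...,2]<z0+.02)&(np.hypot(W[...,0]-t[0],W[...,1]-t[1])<.045)]
print("plug in hand",len(P),minrect(P) if len(P) else 0)
cv2.imwrite("pics/w6.png",f["pixels"][150:400])
a=np.radians(95.3);ax=np.array([np.cos(a),np.sin(a)]);p=np.array([.6655,.1303])-.008*ax;print(p)
goto(p[0],p[1],z0,5.3)
E
```

```text
plug in hand 4809 (array([ 454.7, -103.1]), array([40.8, 54.8]), 11.7)
[0.66623896 0.1223342 ]
t 16.38 tcp [ 0.451  -0.1117  0.1234] yaw -22.43 j6 -0.11 SHIFT [11.94  4.38 -0.03] TURN [-0.01 -0.   -2.77]
```

View pics/w6.png

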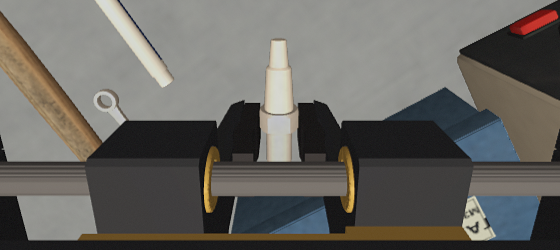

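Plug is held straight along the tool's x axis (278,40 to 278,160). Carrying it to its pad.

Request:
send_rows:
  series: [0.6,0.2,0,0,0,-0.2,1.9,0.7,0,0,0,-0.5,3.4,1.25,0,0,0,-0.8,5.0,1.85,0,0,0,-1.2,6.6,2.45,0,0,0,-1.6,8.2,3.05,0,0,0,-2.0,9.8,3.6,0,0,0,-2.4,11.0,4.1,0,0,0,-2.6,11.7,4.3,0,0,0,-2.77,11.9,4.4,0,0,0,-2.77,11.9,4.4,0,0,0,-2.77,11.9,4.4,0,0,0,-2.77]

```text
t: 17.88
tcp_pos: [0.6663, 0.1207, 0.1243]
eef_rot: [-2.118, -2.32, 0.001]
force: [-0.0, 0.5, -0.3]
gripper_width: 0.0183
finger_force: 20.0
```

```bash
python3 - <<'E'
from h import *
goto(.6663,.1213,.0135,5.3)
E
```

```text
t 17.88 tcp [0.6663 0.1207 0.1243] yaw 5.23 j6 -0.09 SHIFT [0.03 0.   4.43] TURN [-0.    0.   -0.01]
```

Request:
send_rows:
  series: [0.02,0,1.5,0,0,0,0.02,0,3.0,0,0,0,0.02,0,3.9,0,0,0,0.02,0,4.3,0,0,0,0.02,0,4.42,0,0,0,0.02,0,4.46,0,0,0,0.02,0,4.46,0,0,0]

```text
t: 18.75
tcp_pos: [0.667, 0.1216, 0.0138]
eef_rot: [2.116, 2.32, 0.001]
force: [0.6, -0.5, 0.5]
gripper_width: 0.0181
finger_force: 20.0
```

Request:
send_rows:
  series: [0,0,0,0,0,0,0,0,0,0,0,0,0,0,0,0,0,0,0,0,-1.0,0,0,0,0,0,-3.0,0,0,0,0,0,-5.0,0,0,0,0,0,-5.6,0,0,0,0,0,-5.6,0,0,0,0,0,-5.6,0,0,0]
  gripper: 0.2

```text
t: 19.88
tcp_pos: [0.6659, 0.1216, 0.1509]
eef_rot: [-2.115, -2.319, 0.004]
force: [-0.5, 0.3, -0.6]
gripper_width: 0.053
finger_force: 0.0
```

```bash
python3 - <<'E'
from h import *
s,f=wrist();cv2.imwrite("pics/w7.png",f["pixels"]);W=cloud(f);d=f["depth"]
P=W[(d>0)&(W[...,2]>.0135)&(W[...,2]<.04)&(np.hypot(W[...,0]-.6655,W[...,1]-.1303)<.042)]
print("plug",len(P),minrect(P),P[:,2].max())
Q=P[:,:2]-P[:,:2].mean(0);w,V=np.linalg.eigh(Q.T@Q);a=V[:,1]*np.sign(V[1,1]);s_=Q@a;print(np.degrees(np.arctan2(a[1],a[0])),P[:,:2].mean(0)+a*(s_.min()+s_.max())/2,np.ptp(s_))
goto(.441,.117,.15,45)
E
```

```text
plug 1026 (array([665.9, 129.8]), array([19.6, 64. ]), 5.0) 0.02656137027308566
95.81121536021374 [0.66601945 0.12982833] 0.06405016842071537
t 19.93 tcp [0.666  0.1216 0.1508] yaw 5.27 j6 -0.09 SHIFT [ 0.64 -8.98  0.07] TURN [-0.02 -0.01 -3.97]
```

View pics/w7.png

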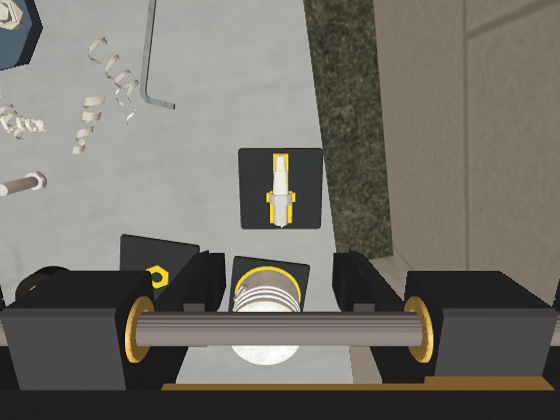

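The plug matches its outline to within about 1 mm: centre (280,190), 95.8° against 95.3°. Next is the bolt, near the vise, so I'll pick a yaw with clearance.

```bash
python3 - <<'E'
from h import *
for nm in("top1","w1"):
    f=dict(np.load(nm+".npz"));W=cloud(f);k=(f["depth"]>0)&(W[...,2]>.06)&(W[...,2]<.2)&(W[...,0]>.28)&(W[...,0]<.5)&(W[...,1]>.14)&(W[...,1]<.36)
    P=W[k];print(nm,len(P),P.min(0).round(3) if len(P) else '',P.max(0).round(3) if len(P) else '')
    if not len(P):continue
    for yaw in(-90,-60,-40,-20,0,20,40,90,110):
        a=np.radians(yaw);Y=np.array([np.cos(a),np.sin(a)]);X=np.array([-Y[1],Y[0]])
        D=P[:,:2]-[.4415,.1166];l=np.maximum(abs(D@Y)-.094,0);c=np.maximum(abs(D@X)-.0375,0)
        cam=np.hypot(*(D-.072*X).T)
        print(yaw,"body",np.hypot(l,c).min().round(3),"cam",cam.min().round(3))
f=dict(np.load("w1.npz"));M=f.get("mount");print(np.round(M,3).tolist())
E
```

```text
top1 4193 [0.306 0.191 0.063] [0.431 0.36  0.147]
-90 body 0.0 cam 0.125
-60 body 0.0 cam 0.094
-40 body 0.0 cam 0.07
-20 body 0.007 cam 0.045
0 body 0.037 cam 0.024
20 body 0.053 cam 0.02
40 body 0.041 cam 0.026
90 body 0.0 cam 0.074
110 body 0.0 cam 0.099
w1 6317 [0.392 0.2   0.06 ] [0.433 0.291 0.144]
-90 body 0.0 cam 0.124
-60 body 0.0 cam 0.093
-40 body 0.0 cam 0.069
-20 body 0.024 cam 0.044
0 body 0.046 cam 0.023
20 body 0.053 cam 0.02
40 body 0.04 cam 0.028
90 body 0.0 cam 0.086
110 body 0.0 cam 0.109
[[0.001, -0.961, -0.278, 0.071], [1.0, 0.001, -0.002, -0.0], [0.002, -0.278, 0.961, -0.145], [0.0, 0.0, 0.0, 1.0]]
```

Request:
send_rows:
  series: [0.05,-0.8,0,0,0,0.1,0.15,-2.2,0,0,0,0.3,0.3,-4.2,0,0,0,0.5,0.4,-6.2,0,0,0,0.7,0.55,-8.0,0,0,0,0.9,0.62,-8.95,0,0,0,1.03,0.62,-8.95,0,0,0,1.03,0.62,-8.95,0,0,0,1.03]

```text
t: 20.92
tcp_pos: [0.4433, 0.1164, 0.1527]
eef_rot: [2.317, 2.122, 0.0]
force: [0.7, 0.6, -1.0]
gripper_width: 0.0528
finger_force: 0.0
```

```bash
python3 - <<'E'
from h import *
s,f=wrist();W=cloud(f);d=f["depth"]
P=W[(d>0)&(W[...,2]>.036)&(W[...,2]<.06)&(np.hypot(W[...,0]-.4418,W[...,1]-.1166)<.02)]
print("bolt top",len(P),minrect(P),P[:,2].max())
hsv=cv2.cvtColor(f["pixels"],cv2.COLOR_BGR2HSV);v,u=np.nonzero(cv2.inRange(hsv,(18,110,90),(38,255,255)))
Q=ray(f,u,v,.008);k=np.hypot(Q[:,0]-.5526,Q[:,1]-.032)<.02;print("boltpad",k.sum(),minrect(Q[k]) if k.any() else '')
goto(.4418,.1166,.012,-5);cv2.imwrite("pics/w8.png",f["pixels"])
E
```

```text
bolt top 122 (array([441.7, 116.8]), array([9.6, 9.1]), 85.7) 0.042290025310917835
boltpad 334 (array([552.6,  32.9]), array([22.6, 23.7]), 57.2)
t 20.98 tcp [0.4434 0.1164 0.1526] yaw -5.02 j6 0.09 SHIFT [ 0.   -0.06  5.63] TURN [-0. -0. -0.]
```

View pics/w8.png

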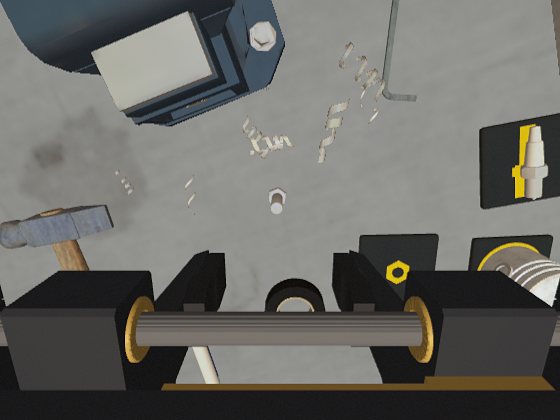

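Bolt stands at (277,200), centred between the fingers, and tape and vise are clear. Gripping it.

Request:
send_rows:
  series: [0,-0.06,2.0,0,0,0,0,-0.06,3.8,0,0,0,0,-0.06,4.9,0,0,0,0,-0.06,5.4,0,0,0,0,-0.06,5.6,0,0,0,0,-0.06,5.6,0,0,0]

```text
t: 21.72
tcp_pos: [0.4414, 0.1166, 0.0134]
eef_rot: [2.316, 2.121, 0.001]
force: [-0.2, 0.4, 0.5]
gripper_width: 0.0526
finger_force: 0.0
```

Request:
send_rows:
  series: [0,0,0,0,0,0,0,0,0,0,0,0,0,0,0,0,0,0,0,0,0,0,0,0,0,0,0,0,0,0,0,0,0,0,0,0,0,0,0,0,0,0,0,0,0,0,0,0]
  gripper: -1
  squeeze: 20

```text
t: 22.72
tcp_pos: [0.4409, 0.1166, 0.0131]
eef_rot: [2.317, 2.122, 0.0]
force: [-0.4, 0.1, 2.7]
gripper_width: 0.0094
finger_force: 20.0
```

Request:
send_rows:
  series: [0,0,-0.8,0,0,0,0,0,-2.4,0,0,0,0,0,-3.6,0,0,0,0,0,-4.0,0,0,0,0,0,-4.0,0,0,0]

```text
t: 23.35
tcp_pos: [0.4408, 0.1166, 0.1127]
eef_rot: [2.317, 2.122, 0.0]
force: [0.5, -0.7, 0.0]
gripper_width: 0.009
finger_force: 20.0
```

```bash
python3 - <<'E'
from h import *
s,f=wrist();W=cloud(f);d=f["depth"];t=s["tcp_pos"]
cv2.imwrite("pics/w9.png",f["pixels"][200:400,150:450])
goto(.5526,.032,t[2],-5)
E
```

```text
t 23.4 tcp [0.4405 0.1166 0.1121] yaw -5.03 j6 0.09 SHIFT [-2.98  4.76 -0.03] TURN [-0.01  0.   -0.  ]
```

View pics/w9.png

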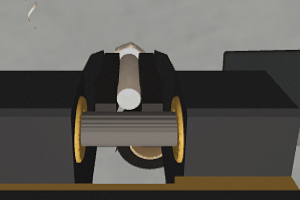

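Bolt is held upright. Carrying it to its pad.

Request:
send_rows:
  series: [-0.3,0.5,0,0,0,0,-0.9,1.5,0,0,0,0,-1.7,2.7,0,0,0,0,-2.4,3.8,0,0,0,0,-2.85,4.5,0,0,0,0,-2.98,4.75,0,0,0,0,-2.98,4.75,0,0,0,0,-2.98,4.75,0,0,0,0,-2.98,4.75,1.2,0,0,0,-2.98,4.75,2.4,0,0,0,-2.98,4.75,2.8,0,0,0,-2.98,4.75,2.8,0,0,0]

```text
t: 24.9
tcp_pos: [0.5525, 0.0322, 0.0431]
eef_rot: [-2.316, -2.122, 0.0]
force: [-0.6, -0.1, -0.1]
gripper_width: 0.0091
finger_force: 20.0
```

```bash
python3 - <<'E'
from h import *
goto(.5526,.0318,.0211,-5)
E
```

```text
t 24.9 tcp [0.5525 0.0322 0.0431] yaw -5.01 j6 -0.07 SHIFT [-0.02  0.    0.88] TURN [-0. -0. -0.]
```

Request:
send_rows:
  series: [-0.02,0,0.4,0,0,0,-0.02,0,0.7,0,0,0,-0.02,0,0.84,0,0,0,-0.02,0,0.88,0,0,0,-0.02,0,0.88,0,0,0]

```text
t: 25.52
tcp_pos: [0.5527, 0.0315, 0.0212]
eef_rot: [2.317, 2.122, 0.0]
force: [0.4, -0.7, 0.1]
gripper_width: 0.0092
finger_force: 20.0
```

Request:
send_rows:
  series: [0,0,0,0,0,0,0,0,0,0,0,0,0,0,0,0,0,0,0,0,0,0,0,0]
  gripper: 0

```text
t: 26.02
tcp_pos: [0.5526, 0.0315, 0.021]
eef_rot: [2.317, 2.122, 0.0]
force: [0.0, -0.7, 0.8]
gripper_width: 0.0437
finger_force: 0.0
```

Request:
send_rows:
  series: [0,0,-0.8,0,0,0,0,0,-2.4,0,0,0,0,0,-4.4,0,0,0,0,0,-6.4,0,0,0,2,-2,-7.0,0,0,0,4,-4,-7.0,0,0,0,4,-6,-7.0,0,0,0,4,-6,-7.0,0,0,0,4,-6,-7.0,0,0,0]

```text
t: 27.15
tcp_pos: [0.4126, 0.1442, 0.1964]
eef_rot: [2.316, 2.121, 0.002]
force: [-0.7, 0.1, -0.2]
gripper_width: 0.044
finger_force: 0.0
```

```bash
python3 - <<'E'
from h import *
from plant import grab_frame
s,f=wrist();W=cloud(f);d=f["depth"];g=grab_frame("top");sc=grab_frame("scene")
for nm,F in(("wrist",f),("top",g),("scene",sc)):
    W=cloud(F);d=F["depth"]
    for n,(x,y,lo,hi,r) in dict(piston=(.6625,.021,.05,.08,.04),bearing=(.5533,.348,.016,.03,.035),bolt=(.5526,.032,.04,.06,.015)).items():
        P=W[(d>0)&(W[...,2]>lo)&(W[...,2]<hi)&(np.hypot(W[...,0]-x,W[...,1]-y)<r)]
        print(nm,n,len(P),minrect(P) if len(P)>5 else '',P[:,2].max().round(3) if len(P) else '')
cv2.imwrite("pics/fin.png",np.vstack([cv2.resize(sc["pixels"][120:300,180:420],(740,300*740//400//1))[:300*740//400][:300],cv2.resize(g["pixels"][120:280,130:400],(740,290))]))
goto(.5526,.032,.2)
E
```

```text
wrist piston 1473 (array([654.2,  35.4]), array([40.5, 35.8]), 66.3) 0.069
wrist bearing 0  
wrist bolt 0  
top piston 738 (array([661.5,  19.5]), array([61.6, 61. ]), 34.7) 0.072
top bearing 393 (array([551.6, 347.6]), array([50.9, 49.4]), 89.3) 0.028
top bolt 20 (array([550. ,  30.8]), array([8.7, 8.1]), 4.3) 0.053
scene piston 844 (array([661.9,  20.6]), array([63.2, 60.6]), 53.6) 0.071
scene bearing 236 (array([554.9, 346.3]), array([54.2, 46.2]), 35.7) 0.024
scene bolt 37 (array([551.7,  32.3]), array([10.4,  7. ]), 55.6) 0.051
t 27.3 tcp [0.4131 0.1438 0.1959] yaw -5.09 j6 0.15 SHIFT [-3.96  5.96 -0.16] TURN [ 0.  0. -0.]
```

View pics/fin.png

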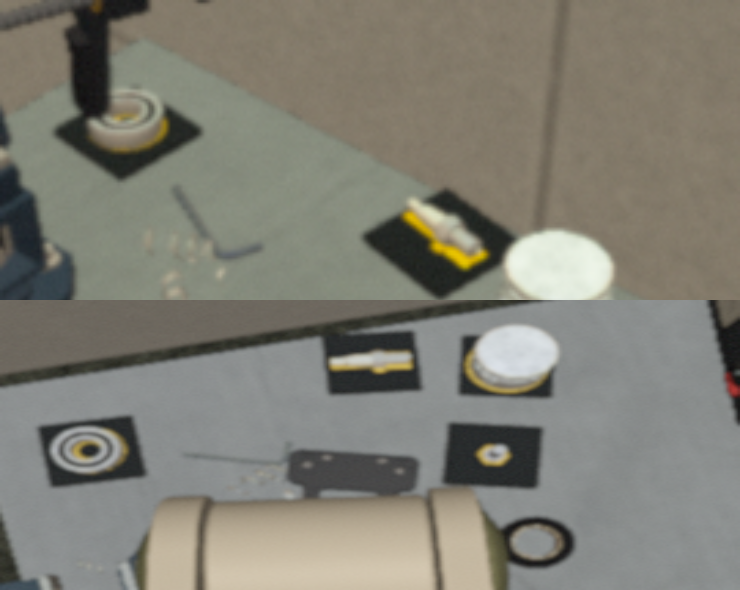

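All four parts stand or lie on their outlines in the final picture: plug (370,360), piston (515,360), bolt (492,453), bearing (88,450). The readings show them within about 2 mm of centre, the hand is clear, and the tape and hex key were not moved.

```bash
python3 -c "from plant import close_job;print(close_job())"
```

```text
the job is handed in; nothing more can be done
None
```

The job is handed in: the piston, bearing, spark plug and bolt are each on their own pad, centred to within about 2 mm by the cameras, at about 27 s on the robot's clock, and I left the tape and hex key alone.

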